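# Mount the camera on the microscope's photo port

## Robot

A 7-joint arm with a two-finger parallel gripper is mounted at the origin on the work surface. World frame = base frame: x ahead of the robot, y to its left, z up, the work surface at z = 0. Lengths are in m, angles in rad, forces in N, time in s.
With the tool pointing down it reaches from about 0.425 to 0.875 m from the base axis. Payload 9.9 kg.
Tool frame: the origin (TCP) lies between the finger pads; the fingertips stand 8 mm ahead of it and the grasp point (between the pads) lies 11 mm behind it (manip.tip_extent is the distance from the TCP to the fingertips, in m); z points along the fingers, y is the line along which they close (so a half turn about z gives the same grasp; the last joint's range is limited). The gripper opens to 85 mm and grips with 20 to 120 N. Pads are 22 mm wide; open, the fingers measure 114 mm over their backs; the gripper's body (76 mm by 85 mm) begins 54 mm behind the grasp point. The pads swing forward as they close: fully open they stand 13 mm farther back than shut.
Start: joints at [1.114, 0.576, 0.025, 1.437, -0.015, 1.129, -0.057], TCP at [0.246, -0.629, 0.239] pointing down, gripper open.
Joint ranges: [-2.76, 2.76], [-0.34, 2.15], [-1.52, 1.57], [0.19, 2.46], [-1.09, 4.23], [0.17, 1.99], [-2.82, 2.82]. Speed limits (rad/s): [2.22, 2.22, 3.01, 3.01, 3.14, 3.14, 3.14].

## Interface

Orientations are given as [roll, pitch, yaw] about the fixed x, y, z axes, in that order (R = Rz(yaw) Ry(pitch) Rx(roll)).
In Python, from cell import manip gives the robot as it stands.
- The arm moves only by the tool play_rows, never from a script. Its argument "increments" is a list of rows, each an object with "translation": the shift along the tool's x, y, z in units of 80 mm (1.0 is 80 mm), a list of three; "rotation": the turn, a rotation vector about the tool's x, y, z in units of 1.5 rad (1.0 is 1.5 rad), a list of three; "gripper": the closure, from 0 (fully open) to 1 (shut). A call has 1 to 20 rows; each row is the pose to reach, as a shift and turn from the pose commanded when the call began, along the tool's axes at that moment; what a row does not reach only later rows make up. A row lasts 1/8 s, in which the tool goes at most 62.5 mm and 10.7 degrees, less where a joint would pass 70% of its speed; a pose out of reach is approached as far as the arm can. A call with a number of a shift or a turn outside -1 to 1 is refused whole. A call with a gripper value outside its range is refused whole. The fingers move at their own pace and stop on an object; "grip_force" is the grip in N (left out, the last holds). Time passes only in rows, so rows that repeat a pose let the fingers close. It gives the time, the measured TCP pose, the force, the opening and the grip force at its end, in the units of the state.
- manip.get_obs(): the state, without advancing time (a new reading comes with each control period).
- manip.snapshot(name): name is "scene" or "top"; returns a dict with "color" (480x640x3 uint8, red, green, blue), "depth" (480x640 float32, m along the optical axis (not along the pixel's ray), 0 where there is no reading), "intrinsics" (3x3 intrinsics, pixels), "camera_from_world" (4x4, takes a point from world to camera coordinates). Camera axes: x right, y down, z forward; pixel columns grow to the right and rows downward; lengths in m; the calibration is good to about 2 mm. A picture is of the moment at which its call begins.
- manip.hand_in(): hands the job in; it is judged then, once.
The state is a dict: "time": time; "qpos": joint angles; "joint_velocities": joint speeds; "effort": joint torques, N m; "tcp_pos": TCP position; "orientation": TCP orientation; "contact_force": force on the tool from outside, world axes, zero at the start; "wrist_torque": the same for the moment, N m; "grip_width": opening from 0.0 (shut) to 1.0 (fully open); "gripper_force": force on a finger pad.
Only numpy, scipy, OpenCV 4.12 (cv2) and the standard library are available. Lean on these libraries where they do the work, as an engineer would, in place of code of your own. Each camera call takes 0.05 s, during which the arm holds its last target. There are 200 camera calls.

## Task

Push the silver adapter tube, notched end up, fully down onto the steel photo port on top of the microscope head. Then set the red camera on the tube, nose down, with its two lugs dropped into the tube's two notches so that it sits fully home, and let go. Lower both parts into place without dropping or ramming them, and leave the bottle, the brass objective and the screwdriver where they are.

Things in the scene. Friction and masses are not known exactly. Their poses are not given: they have to be found in the camera images.
- head: Fixed grey trinocular microscope head on a round stand. Origin on the bench under the port axis. Housing about 120 x 100 mm, top 90 mm above the bench; two black eyepieces slope out and up on its +x side to about 155 mm from the port axis and 130 mm above the bench. The head's yaw varies.
- port (a point): Centre of the flat black shoulder (60 mm across) at the foot of the photo port on top of the head, 95 mm above the bench. The port is an upright round steel spigot, 36 mm in diameter, rising 35 mm from this point (top 130 mm above the bench); its top 5 mm taper to 27 mm.
- tube: Loose upright aluminium adapter tube, black grip band, about 110 g: 48 mm outside, straight through bore 38.4 mm, 60 mm high. Origin at the centre of its underside, z up. Top rim has two notches, at +x and -x, 12 mm wide, 8 mm deep, through the 4.8 mm wall, each over a white mark. Home, its underside rests on the port's shoulder; it still turns freely there.
- camera: Loose red camera, about 160 g, standing on its nose. Origin at the centre of the nose's end, z up. Steel nose 36 mm diameter, 16 mm long (first 4 mm tapered from 29 mm); square body 44 x 44 mm along its x and y, from 16 to 66 mm above the origin. White lines up the +x and -x faces mark the lugs.
- lugs (a point): Point on the camera's axis, 16 mm above its origin: underside of the body. Two lugs stick out at the camera's +x and -x, 8 mm wide, to 23.7 mm from the axis, reaching 7 mm down from this height. Either lug fits either notch. Home, the body's underside rests on the tube's rim (camera origin 44 mm above tube origin); with the lugs on the rim it stands 7 mm too high.
- bottle: Bystander: amber bottle with a white cap, 44 mm across, 100 mm tall, origin at the centre of its underside. Leave it alone.
- objective: Bystander: brass objective lens, 32 mm across, 44 mm tall, origin at the centre of its underside. Leave it alone.
- driver: Bystander: small screwdriver lying on the bench along its x axis, 150 mm long. Leave it alone.
Mind the look-alikes: they are no part of the job. Several things look just like the camera: the one meant starts farthest to the robot's right.

How it is judged:
On the way, in this order (a step that is already met when the one before it is completed fails the run):
1. the tube is fully down on the port, upright (z of tube in the frame of port between -0.003 and 0.002 m and horizontal distance between tube and port below 0.0025 m and angle between tube's own z axis and vertical below 0.05 rad), for 0.2 s.
2. the camera is fully home in the tube, lugs in the notches (all of step 1 and z of camera in the frame of tube between 0.041 and 0.046 m and horizontal distance between camera and tube below 0.003 m and angle between the x axis of camera and the x axis of tube, either way round below 0.15 rad and angle between camera's own z axis and vertical below 0.05 rad), for 0.2 s.
At the end, for the whole second after the job is handed in: Tube: underside within 2 mm of the port shoulder and 2.5 mm of the port axis. Camera: origin 41 to 46 mm above the tube origin (44 is home), within 3 mm of its axis, x axes within 0.15 rad either way round. Both upright within 0.05 rad and at rest (all of step 2 and linear speed of each of tube, camera below 0.02 m/s); the robot touches nothing.
It fails at once if the tube is dropped onto the port (falls faster than 0.4 m/s on it, as from over 8 mm) (horizontal distance between tube and port below 0.02 m and z of tube in the frame of port below 0.035 m and linear speed of tube above 0.4 m/s).
It fails at once if the camera is dropped into the tube (falls faster than 0.4 m/s in it, as from over 8 mm) (horizontal distance between camera and tube below 0.02 m and z of camera in the frame of tube between 0.03 and 0.06 m and linear speed of camera above 0.4 m/s).
It fails at once if the tube is rammed onto the head (contact force over 60 N) (contact force between tube and head above 60 N).
It fails at once if the camera is rammed onto the tube or head (contact force over 60 N) (contact force between camera and tube above 60 N or contact force between camera and head above 60 N).
It fails at once if the bottle, objective or screwdriver is moved more than 30 mm (distance of any of bottle, objective, driver from where it was at the start of the episode above 0.03 m).
It also fails if it takes over 64 s, if anything falls off the work surface, if the arm or the gripper's body presses on something with over 40 N, if the wrist force passes 120 N, or if a joint passes its speed limit or range.

## Working session

There is one attempt and no reset: what is moved stays moved. The work goes in short steps, Python scripts to look and compute and a tool call to move; the robot and the scene stay as the last step left them, time stands still between calls to the robot, and variables do not carry over. Pictures are saved under pics/ and viewed, at most 10 in all, crops included, and the job is handed in when it is done.

Besides the shell and the picture viewer there is one more tool, called as name([rows], argument=value, ...), one row to a line, values as JSON. play_rows: Moves the arm, as the interface text tells. Its arguments: {"type":"object","properties":{"increments":{"type":"array","items":{"type":"object","properties":{"translation":{"type":"array","items":{"type":"number","minimum":-1,"maximum":1}},"rotation":{"type":"array","items":{"type":"number","minimum":-1,"maximum":1}},"gripper":{"type":"number"}}}},"grip_force":{"type":"number"}},"required":["increments"]}

```bash
mkdir -p pics
cat > h.py <<'E'
import numpy as np, cv2
from cell import manip
def snap(n,save=None):
    s=manip.snapshot(n)
    np.savez(f'{n}.npz',**{k:np.asarray(v) for k,v in s.items()})
    if save: cv2.imwrite(f'pics/{save}.png',s['color'][:,:,::-1])
    return s
def cloud(s):
    d=s['depth'].astype(float);K=s['intrinsics'];T=np.linalg.inv(s['camera_from_world'])
    v,u=np.mgrid[:480,:640]
    P=np.stack([(u-K[0,2])/K[0,0]*d,(v-K[1,2])/K[1,1]*d,d],-1)@T[:3,:3].T+T[:3,3]
    P[d==0]=np.nan
    return P
def ray(s,u,v,z):
    K=s['intrinsics'];T=np.linalg.inv(s['camera_from_world'])
    r=T[:3,:3]@np.array([(u-K[0,2])/K[0,0],(v-K[1,2])/K[1,1],1]);o=T[:3,3]
    return o+r*(z-o[2])/r[2]
E
python3 - <<'E'
from h import *
for n in('scene','top'):
    s=snap(n,n+'0'); T=np.linalg.inv(s['camera_from_world']); print(n,T.round(3).tolist(),s['intrinsics'].tolist())
print(manip.get_obs())
E
```

```text
scene [[-0.233, 0.659, -0.715, 1.246], [0.972, 0.146, -0.182, 0.247], [-0.016, -0.738, -0.675, 0.721], [0.0, 0.0, 0.0, 1.0]] [[459.79597139600367, 0.0, 321.36427547324945], [0.0, 459.79597139600367, 237.96217904162802], [0.0, 0.0, 1.0]]
top [[-0.015, -0.995, 0.094, 0.447], [-1.0, 0.014, -0.011, 0.063], [0.01, -0.094, -0.996, 1.305], [0.0, 0.0, 0.0, 1.0]] [[553.8045023656, 0.0, 324.53699285251935], [0.0, 553.8045023656, 234.9813261611128], [0.0, 0.0, 1.0]]
{'time': 0.1, 'qpos': array([ 1.11419756,  0.57641807,  0.02483076,  1.43777627, -0.01497011,
        1.12899914, -0.05647464]), 'joint_velocities': array([ 0.00062045, -0.00198218, -0.00258303, -0.00387554,  0.00112522,
       -0.00159037,  0.00047033]), 'effort': array([ 5.20903239e-03, -7.67305684e+01,  2.25752793e+00, -2.86609858e+01,
        1.58529624e-02,  8.63085006e-03,  4.53055321e-06]), 'tcp_pos': array([ 0.2457258 , -0.62828899,  0.2385655 ]), 'orientation': array([-3.14017893e+00,  8.87489246e-05,  3.72884050e-01]), 'contact_force': array([-0.9094276 ,  0.14273603,  0.31486161]), 'wrist_torque': array([-0.00012798, -0.01470944, -0.03691836]), 'gripper_force': 0.0, 'grip_width': 1.0036236101904903}
```

View pics/scene0.png

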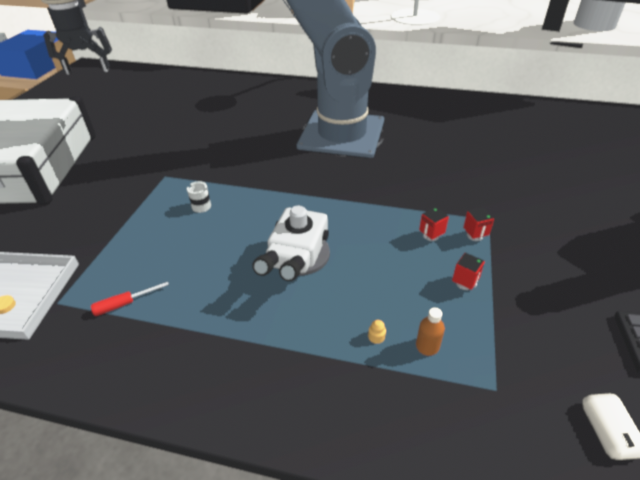

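View pics/top0.png

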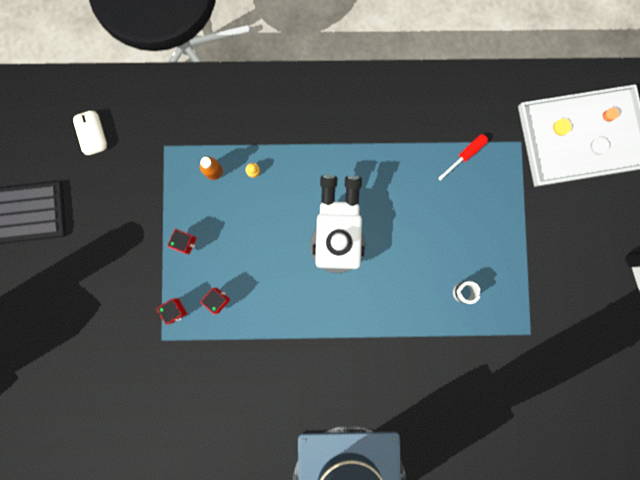

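The scene picture shows the head with its port at (298,215), the tube at (199,197), and three red camera look-alikes at (433,224), (479,226) and (468,272). In the top picture these are the head at (340,242), the tube at (467,292) and the reds at (215,300), (172,310) and (182,241). Image right in the top view is world -y, so the robot's right. The red farthest right is therefore top (215,300), which is scene (433,224). The brass objective (253,170) and the bottle (210,167) are bystanders.

Run:
```python
from h import *
s=dict(np.load('top.npz'));P=cloud(s)
def blob(u,v,r,zlo,zhi):
    Q=P[v-r:v+r,u-r:u+r].reshape(-1,3);Q=Q[(Q[:,2]>zlo)&(Q[:,2]<zhi)]
    (cu,cv),_,_=0*1 or ((0,0),0,0)
    rc=cv2.minAreaRect((Q[:,:2]*1000).astype(np.float32))
    print((u,v),len(Q),'zmed',np.median(Q[:,2]).round(4),'mean',Q[:,:2].mean(0).round(4),'rect',np.round(rc[0],1),np.round(rc[1],1),round(rc[2],1))
for c in((215,300),(172,310),(182,241)): blob(*c,26,.055,.08)
blob(467,292,26,.05,.075); blob(340,242,20,.12,.14); blob(340,242,30,.09,.1)
print('bench',np.nanmedian(P[300:330,300:420,2]))
c=s['color'][:,:,::-1]
a=cv2.resize(c[270:340,140:240],(800,560),interpolation=cv2.INTER_CUBIC);cv2.imwrite('pics/c1.png',a)
a=cv2.resize(c[272:312,440:500],(500,333),interpolation=cv2.INTER_CUBIC)
b=cv2.resize(c[217:267,310:370],(300,250),interpolation=cv2.INTER_CUBIC)
q=np.load('scene.npz')['color'][:,:,::-1]
e=cv2.resize(q[200:250,405:495],(500,267),interpolation=cv2.INTER_CUBIC);f=cv2.resize(q[172:222,175:225],(267,267),interpolation=cv2.INTER_CUBIC)
im=np.zeros((600,800,3),np.uint8);im[:333,:500]=a;im[:250,500:]=b;im[333:,:500]=e;im[333:,500:767]=f
cv2.imwrite('pics/c2.png',im)
```

```text
(215, 300) 415 zmed 0.0671 mean [0.4222 0.2964] rect [422.1 297.5] [45.  45.5] 48.7
(172, 310) 426 zmed 0.0666 mean [0.4003 0.3936] rect [400.7 395.1] [45.5 45.1] 30.8
(182, 241) 400 zmed 0.0667 mean [0.5563 0.3727] rect [557.  374.2] [45.7 43.8] 66.7
(467, 292) 158 zmed 0.0589 mean [ 0.432  -0.2734] rect [ 432.2 -274.1] [47.4 47. ] 20.2
(340, 242) 219 zmed 0.1288 mean [0.5455 0.0181] rect [545.8  18.2] [34.3 32.7] 87.5
(340, 242) 1092 zmed 0.0922 mean [0.5504 0.0182] rect [553.   17.2] [ 94.5 119.6] 86.8
bench 0.0005942441095929674
```

View pics/c1.png

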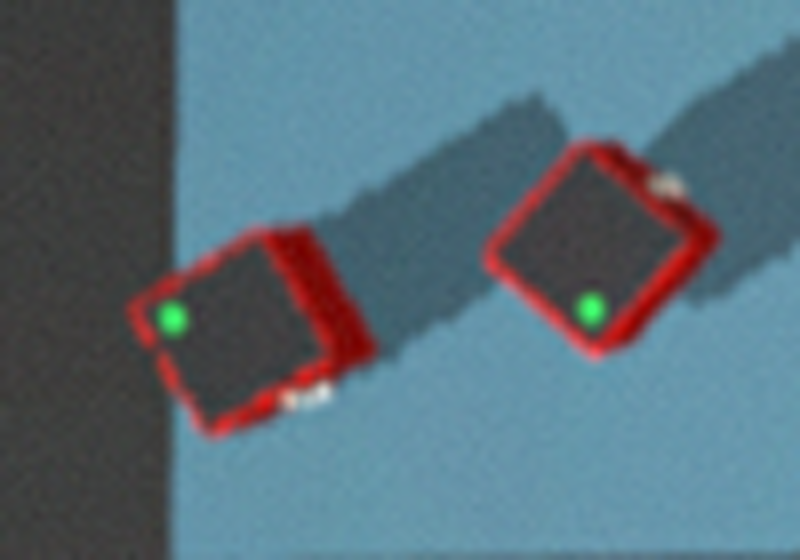

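View pics/c2.png

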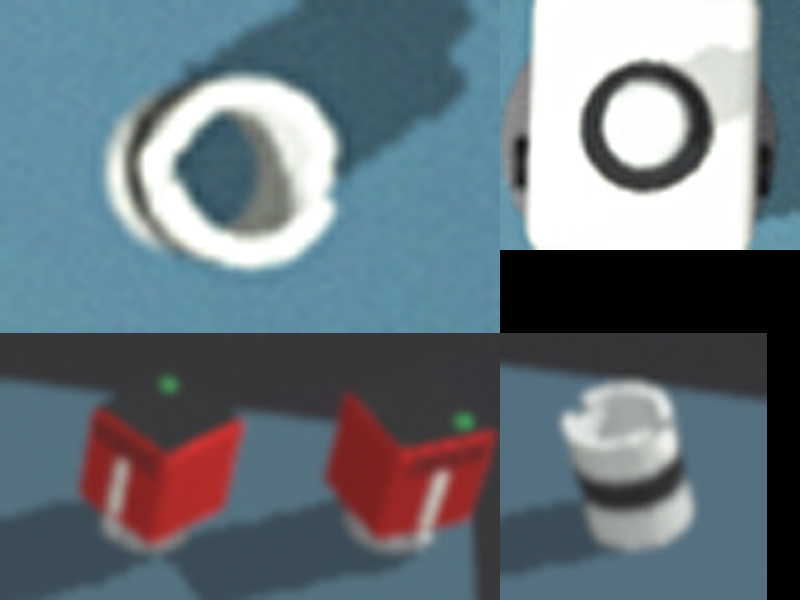

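In crop 1 the chosen camera (right, centre (590,245)) has its lug mark at (665,185), on the world +x/-y face. In crop 2 the tube's notches are at about (185,165) and (328,200), and the port is round and clear. I'll refine both yaws.

```bash
cat >> h.py <<'E'
from scipy.ndimage import map_coordinates
from scipy.optimize import least_squares
def proj(s,X):
    c=X@s['camera_from_world'][:3,:3].T+s['camera_from_world'][:3,3];K=s['intrinsics']
    return c[:,0]/c[:,2]*K[0,0]+K[0,2],c[:,1]/c[:,2]*K[1,1]+K[1,2],c[:,2]
def notch(s,x,y,ztop,ch='depth'):
    A=np.arange(0,180,1.);out=[]
    for a in A:
        v=0
        t=np.radians(np.r_[a-14:a+14:8j,a+166:a+194:8j]);r=np.array([19.8,21.6,23.4])/1000
        X=np.array([[x+q*np.cos(k),y+q*np.sin(k),ztop] for q in r for k in t])
        u,w,z=proj(s,X);d=map_coordinates(s['depth'].astype(float),[w,u],order=1)-z
        g=map_coordinates(s['color'].astype(float).mean(-1),[w,u],order=1)
        out.append((np.clip(d,-.02,.02).mean()*1000,g.mean()))
    return A,np.array(out)
def sq(s,zlo,c,r=.04):
    P=cloud(s).reshape(-1,3);Q=P[(P[:,2]>zlo)&(P[:,2]<zlo+.03)&(np.hypot(P[:,0]-c[0],P[:,1]-c[1])<r)]
    return Q
E
python3 - <<'E'
from h import *
S=[dict(np.load(n+'.npz')) for n in('top','scene')]
# scene vs top centre consistency
for s in S:
    for c,z,r in(((.432,-.274),.052,.04),((.5455,.0182),.122,.03),((.422,.2975),.058,.04)):
        Q=sq(s,z,c,r);rc=cv2.minAreaRect((Q[:,:2]*1000).astype(np.float32))
        print(len(Q),np.median(Q[:,2]).round(4),np.round(rc[0],1),np.round(rc[1],1),round(rc[2],1))
    for dx,dy in((0,0),(.0015,0),(0,.0015)):
        A,o=notch(s,.432+dx,-.274+dy,.06)
        print('notch depth max',A[o[:,0].argmax()],o[:,0].max().round(1),'col min',A[o[:,1].argmin()])
    if s is S[0]: A,o=notch(s,.432,-.274,.06);print(o[::6,0].round(1).tolist(),o[::6,1].round(0).tolist())
print(manip.tip_extent)
E
```

```text
144 0.0593 [ 432.4 -273.8] [46.3 47.2] 88.4
217 0.1289 [545.7  18.2] [34.2 32.7] 86.9
411 0.0671 [422.1 297.5] [45.  45.5] 48.7
notch depth max 85.0 14.8 col min 85.0
notch depth max 85.0 14.2 col min 5.0
notch depth max 85.0 11.1 col min 40.0
[3.0, 3.4, 3.4, 4.3, 4.6, 4.8, 2.9, 0.2, -0.4, -0.6, 1.5, 4.5, 9.3, 12.7, 14.8, 13.1, 10.4, 8.1, 5.4, 3.2, 2.2, 3.3, 2.8, 3.5, 3.3, 3.0, 3.2, 3.2, 3.2, 3.1] [243.0, 243.0, 243.0, 243.0, 243.0, 244.0, 245.0, 246.0, 247.0, 247.0, 245.0, 242.0, 238.0, 234.0, 231.0, 232.0, 236.0, 240.0, 245.0, 250.0, 252.0, 252.0, 251.0, 250.0, 250.0, 249.0, 247.0, 246.0, 245.0, 244.0]
139 0.0574 [ 429.6 -273.4] [50.2 47.8] 42.3
170 0.1282 [545.9  18.4] [34.6 32.6] 79.6
309 0.0656 [421.7 298. ] [45.2 44.8] 47.3
notch depth max 86.0 18.3 col min 83.0
notch depth max 83.0 17.6 col min 82.0
notch depth max 83.0 17.6 col min 83.0
0.008
```

play_rows([
  {"translation": [0.473, -0.41, 0.154], "rotation": [0, 0, 0], "gripper": 0},
  {"translation": [0.946, -0.819, 0.308], "rotation": [0, 0, 0], "gripper": 0},
  {"translation": [0.946, -0.819, 0.308], "rotation": [0, 0, 0], "gripper": 0},
], grip_force=30)

```text
time: 0.48
tcp_pos: [0.2952, -0.5357, 0.2136]
orientation: [-3.138, -0.002, 0.379]
contact_force: [-0.5, -0.5, 0.5]
grip_width: 0.999
gripper_force: 0.0
```

play_rows([
  {"translation": [0.473, -0.41, 0.154], "rotation": [0, 0, 0], "gripper": 0},
  {"translation": [0.946, -0.819, 0.308], "rotation": [0, 0, 0], "gripper": 0},
  {"translation": [0.946, -0.819, 0.308], "rotation": [0, 0, 0], "gripper": 0},
])

```text
time: 0.85
tcp_pos: [0.3411, -0.448, 0.1893]
orientation: [-3.139, -0.001, 0.378]
contact_force: [0.1, -1.0, 0.3]
grip_width: 0.996
gripper_force: 0.0
```

play_rows([
  {"translation": [0.473, -0.41, 0.154], "rotation": [0, 0, 0], "gripper": 0},
  {"translation": [0.946, -0.819, 0.308], "rotation": [0, 0, 0], "gripper": 0},
  {"translation": [0.946, -0.819, 0.308], "rotation": [0, 0, 0], "gripper": 0},
])

```text
time: 1.23
tcp_pos: [0.3873, -0.3602, 0.1648]
orientation: [-3.14, -0.0, 0.378]
contact_force: [-1.2, -0.3, -0.2]
grip_width: 1.001
gripper_force: 0.0
```

play_rows([
  {"translation": [0.473, -0.41, 0.154], "rotation": [0, 0, -0.12], "gripper": 0},
  {"translation": [0.946, -0.819, 0.308], "rotation": [0, 0, -0.24], "gripper": 0},
  {"translation": [0.946, -0.819, 0.308], "rotation": [0, 0, -0.36], "gripper": 0},
  {"translation": [0.946, -0.819, 0.308], "rotation": [0, 0, -0.48], "gripper": 0},
  {"translation": [0.946, -0.819, 0.308], "rotation": [0, 0, -0.6], "gripper": 0},
  {"translation": [0.946, -0.819, 0.308], "rotation": [0, 0, -0.729], "gripper": 0},
  {"translation": [0.946, -0.819, 0.308], "rotation": [0, 0, -0.729], "gripper": 0},
  {"translation": [0.946, -0.819, 0.308], "rotation": [0, 0, -0.729], "gripper": 0},
])

```text
time: 2.22
tcp_pos: [0.4321, -0.2755, 0.1408]
orientation: [3.141, 0.0, 1.461]
contact_force: [-0.3, -0.5, -0.8]
grip_width: 0.998
gripper_force: 0.0
```

play_rows([
  {"translation": [0.019, 0, 0.4], "gripper": 0},
  {"translation": [0.019, 0, 0.8], "gripper": 0},
  {"translation": [0.019, 0, 1], "gripper": 0},
])

```text
invalid input
```

play_rows([
  {"translation": [0, 0, 0.3], "gripper": 0},
  {"translation": [0, 0, 0.45], "gripper": 0},
  {"translation": [0, 0, 0.45], "gripper": 0},
  {"translation": [0, 0, 0.45], "gripper": 0.3},
  {"translation": [0, 0, 0.45], "gripper": 0.4},
  {"translation": [0, 0, 0.45], "gripper": 0.5},
  {"translation": [0, 0, 0.45], "gripper": 0.7},
  {"translation": [0, 0, 0.45], "gripper": 1},
  {"translation": [0, 0, 0.45], "gripper": 1},
], grip_force=30)

```text
invalid input
```

play_rows([
  {"translation": [0.019, 0, 0.4], "rotation": [0, 0, 0], "gripper": 0},
  {"translation": [0.019, 0, 0.8], "rotation": [0, 0, 0], "gripper": 0},
  {"translation": [0.019, 0, 1], "rotation": [0, 0, 0], "gripper": 0},
])

```text
time: 2.6
tcp_pos: [0.4319, -0.2729, 0.0593]
orientation: [-3.14, -0.0, 1.463]
contact_force: [0.2, -0.9, 0.4]
grip_width: 1.001
gripper_force: 0.0
```

play_rows([
  {"translation": [0, 0, 0.3], "rotation": [0, 0, 0], "gripper": 0},
  {"translation": [0, 0, 0.45], "rotation": [0, 0, 0], "gripper": 0},
  {"translation": [0, 0, 0.45], "rotation": [0, 0, 0], "gripper": 0},
  {"translation": [0, 0, 0.45], "rotation": [0, 0, 0], "gripper": 0.3},
  {"translation": [0, 0, 0.45], "rotation": [0, 0, 0], "gripper": 0.4},
  {"translation": [0, 0, 0.45], "rotation": [0, 0, 0], "gripper": 0.5},
  {"translation": [0, 0, 0.45], "rotation": [0, 0, 0], "gripper": 0.7},
  {"translation": [0, 0, 0.45], "rotation": [0, 0, 0], "gripper": 1},
  {"translation": [0, 0, 0.45], "rotation": [0, 0, 0], "gripper": 1},
], grip_force=30)

```text
time: 3.72
tcp_pos: [0.4327, -0.2731, 0.0256]
orientation: [3.141, 0.001, 1.466]
contact_force: [-1.4, 0.2, 5.8]
grip_width: 0.562
gripper_force: 30.0
```

play_rows([
  {"translation": [0, 0, -0.3], "rotation": [0, 0, 0], "gripper": 1},
  {"translation": [0, 0, -0.7], "rotation": [0, 0, 0], "gripper": 1},
  {"translation": [0, 0, -1], "rotation": [0, 0, 0], "gripper": 1},
  {"translation": [0, 0, -1], "rotation": [0, 0, 0], "gripper": 1},
])

```text
time: 4.22
tcp_pos: [0.4334, -0.2735, 0.1066]
orientation: [3.138, 0.002, 1.466]
contact_force: [-0.7, -0.2, -1.5]
grip_width: 0.564
gripper_force: 31.5
```

play_rows([
  {"translation": [0.3, 0.08, -0.4], "rotation": [0, 0, 0], "gripper": 1},
  {"translation": [0.7, 0.18, -0.8], "rotation": [0, 0, 0], "gripper": 1},
  {"translation": [0.943, 0.256, -1], "rotation": [0, 0, 0], "gripper": 1},
])

```text
time: 4.6
tcp_pos: [0.4614, -0.1985, 0.1856]
orientation: [3.141, -0.0, 1.467]
contact_force: [-0.5, 0.2, -1.9]
grip_width: 0.562
gripper_force: 31.6
```

play_rows([
  {"translation": [0.47, 0.128, 0], "rotation": [0, 0, 0], "gripper": 1},
  {"translation": [0.943, 0.256, 0], "rotation": [0, 0, 0], "gripper": 1},
  {"translation": [0.943, 0.256, 0], "rotation": [0, 0, 0], "gripper": 1},
])

```text
time: 4.97
tcp_pos: [0.4898, -0.1237, 0.1842]
orientation: [-3.142, -0.002, 1.471]
contact_force: [-0.2, -0.6, -0.8]
grip_width: 0.559
gripper_force: 31.6
```

play_rows([
  {"translation": [0.47, 0.128, 0], "rotation": [0, 0, 0], "gripper": 1},
  {"translation": [0.943, 0.256, 0], "rotation": [0, 0, 0], "gripper": 1},
  {"translation": [0.943, 0.256, 0], "rotation": [0, 0, 0], "gripper": 1},
])

```text
time: 5.35
tcp_pos: [0.5177, -0.0515, 0.1842]
orientation: [-3.141, -0.001, 1.47]
contact_force: [-0.6, 0.3, -1.5]
grip_width: 0.559
gripper_force: 31.6
```

play_rows([
  {"translation": [0.4, 0.11, 0], "rotation": [0, 0, 0], "gripper": 1},
  {"translation": [0.8, 0.21, 0], "rotation": [0, 0, 0], "gripper": 1},
  {"translation": [0.943, 0.256, 0], "rotation": [0, 0, 0], "gripper": 1},
  {"translation": [0.943, 0.256, 0], "rotation": [0, 0, 0], "gripper": 1},
  {"translation": [0.943, 0.256, 0], "rotation": [0, 0, 0], "gripper": 1},
])

```text
time: 5.98
tcp_pos: [0.5449, 0.0168, 0.1844]
orientation: [-3.141, 0.001, 1.464]
contact_force: [-0.1, 0.2, -1.2]
grip_width: 0.564
gripper_force: 31.6
```

Run:
```python
from h import *
a=snap('top');s=snap('scene')
c=s['color'][120:280,230:390,::-1]
im=np.zeros((600,800,3),np.uint8)
im[:600,:600]=cv2.resize(c,(600,600),interpolation=cv2.INTER_CUBIC)
cv2.imwrite('pics/p3.png',im[:,:600])
o=manip.get_obs();print(o['tcp_pos'],o['orientation'],o['contact_force'],o['grip_width'])
```

```text
[0.54508118 0.0171603  0.18464934] [-3.14128023e+00  8.16186502e-04  1.46439577e+00] [-0.41015964 -0.14093961 -0.76524667] 0.5583723878011959
```

View pics/p3.png

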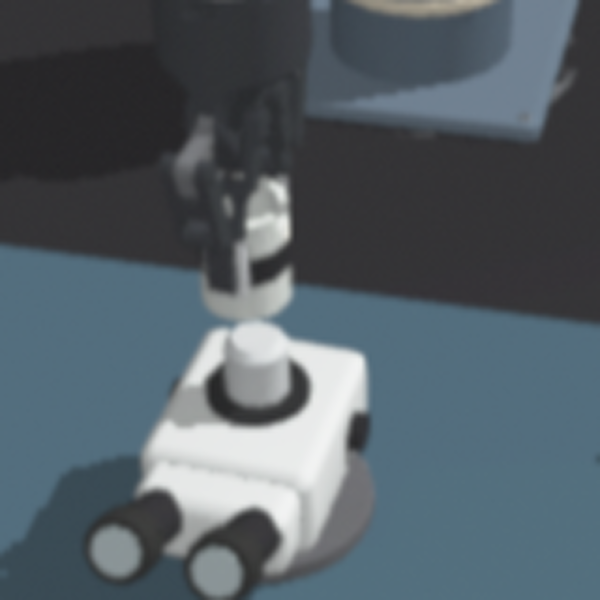

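The tube hangs upright just above the port. Its bottom edge spans x 200–293 in the crop and the port top spans 225–292. I'll compare the tube centre with its projection.

Run:
```python
from h import *
s=dict(np.load('scene.npz'))
o=manip.get_obs();t=o['tcp_pos']
print('tcp proj',proj(s,np.array([[t[0],t[1],.165],[t[0],t[1]+.005,.165],[.5457,.0182,.130],[.5457,.0182,.165]])))
# tube points: lower part, z between bottom and fingers
P=cloud(s);C=s['color'].astype(int)
m=(P[...,2]>.155)&(P[...,2]<.225)&(np.hypot(P[...,0]-t[0],P[...,1]-t[1])<.04)&(C.min(-1)>110)
Q=P[m];print(len(Q),Q.min(0),Q.max(0))
f=least_squares(lambda p:np.hypot(Q[:,0]-p[0],Q[:,1]-p[1])-.024,t[:2],loss='soft_l1',f_scale=.001);print('tube',f.x,np.sqrt(2*f.cost/len(Q)))
m=(P[...,2]>.098)&(P[...,2]<.124)&(np.hypot(P[...,0]-.5457,P[...,1]-.0182)<.025);Q=P[m]
f=least_squares(lambda p:np.hypot(Q[:,0]-p[0],Q[:,1]-p[1])-.018,[.545,.018],loss='soft_l1',f_scale=.001);print('port',f.x,len(Q),np.sqrt(2*f.cost/len(Q)))
```

```text
tcp proj (array([295.66717782, 298.07787887, 296.98894161, 296.08382169]), array([195.31764324, 195.64010568, 209.2427307 , 195.56840307]), array([0.91858648, 0.91767616, 0.94157179, 0.9179546 ]))
432 [ 0.51161673 -0.00412939  0.15786868] [0.57752899 0.04100276 0.22220767]
tube [0.54551066 0.01418444] 0.0018348135363668455
port [0.54293718 0.01875082] 171 0.0008531133046340246
```

Run:
```python
from h import *
s=dict(np.load('scene.npz'));g=s['color'].astype(float).mean(-1)
for v in range(192,222,2): print(v,g[v,280:316].astype(int).tolist())
```

```text
192 [88, 88, 87, 87, 83, 65, 53, 50, 50, 51, 52, 58, 84, 123, 152, 156, 109, 58, 43, 42, 44, 45, 47, 56, 81, 122, 148, 123, 76, 54, 52, 52, 52, 52, 52, 52]
194 [106, 106, 107, 112, 112, 82, 55, 50, 50, 50, 52, 59, 79, 114, 148, 156, 120, 69, 46, 49, 61, 75, 94, 127, 167, 190, 185, 137, 80, 56, 54, 54, 52, 53, 53, 52]
196 [106, 106, 107, 114, 120, 101, 73, 62, 56, 53, 51, 57, 78, 114, 147, 157, 138, 115, 116, 130, 147, 164, 178, 187, 196, 201, 193, 158, 111, 90, 89, 88, 85, 81, 79, 77]
198 [106, 106, 107, 115, 129, 134, 131, 128, 122, 118, 112, 104, 110, 134, 150, 161, 158, 156, 160, 166, 173, 181, 186, 191, 196, 200, 195, 167, 125, 107, 105, 105, 105, 104, 104, 104]
200 [106, 106, 106, 111, 123, 136, 144, 147, 148, 150, 150, 150, 151, 155, 157, 160, 159, 160, 164, 167, 172, 180, 186, 190, 193, 189, 168, 134, 111, 106, 106, 106, 106, 106, 106, 106]
202 [106, 106, 106, 107, 110, 121, 133, 143, 147, 150, 151, 152, 154, 157, 160, 161, 161, 161, 163, 167, 172, 180, 183, 180, 163, 138, 116, 107, 106, 106, 106, 106, 106, 106, 105, 106]
204 [106, 106, 106, 106, 106, 107, 109, 115, 124, 131, 
[... 898 characters left out ...]
, 227, 230, 229, 222, 190, 154, 149, 156, 165, 175, 188, 201, 212, 217, 220, 222, 224, 227, 228, 224, 216, 208, 216, 226, 231, 232, 232, 232, 232, 232, 231]
216 [125, 157, 194, 220, 228, 229, 228, 220, 192, 157, 135, 136, 146, 155, 164, 177, 187, 196, 202, 203, 205, 203, 199, 193, 189, 188, 172, 133, 147, 187, 215, 228, 231, 232, 232, 232]
218 [161, 198, 221, 228, 228, 219, 188, 136, 89, 86, 118, 132, 138, 142, 146, 150, 153, 155, 156, 157, 158, 160, 165, 173, 182, 186, 167, 105, 63, 75, 118, 178, 222, 231, 232, 232]
220 [201, 222, 228, 223, 192, 134, 81, 50, 48, 74, 110, 130, 138, 142, 145, 147, 148, 149, 149, 151, 154, 159, 166, 174, 182, 186, 169, 110, 63, 56, 63, 100, 169, 222, 232, 233]
```

play_rows([
  {"translation": [0.017, 0.008, 0.12], "rotation": [0, 0, 0], "gripper": 1},
  {"translation": [0.017, 0.008, 0.24], "rotation": [0, 0, 0], "gripper": 1},
  {"translation": [0.017, 0.008, 0.3], "rotation": [0, 0, 0], "gripper": 1},
  {"translation": [0.017, 0.008, 0.33], "rotation": [0, 0, 0], "gripper": 1},
  {"translation": [0.017, 0.008, 0.36], "rotation": [0, 0, 0], "gripper": 1},
  {"translation": [0.017, 0.008, 0.39], "rotation": [0, 0, 0], "gripper": 1},
  {"translation": [0.017, 0.008, 0.39], "rotation": [0, 0, 0], "gripper": 1},
])

```text
time: 6.95
tcp_pos: [0.5462, 0.0201, 0.1535]
orientation: [-3.141, 0.0, 1.466]
contact_force: [1.2, -1.0, -1.1]
grip_width: 0.559
gripper_force: 31.6
```

play_rows([
  {"translation": [0, 0, 0.03], "rotation": [0, 0, 0], "gripper": 1},
  {"translation": [0, 0, 0.05], "rotation": [0, 0, 0], "gripper": 1},
  {"translation": [0, 0, 0.08], "rotation": [0, 0, 0], "gripper": 1},
  {"translation": [0, 0, 0.08], "rotation": [0, 0, 0], "gripper": 1},
])

```text
time: 7.45
tcp_pos: [0.5461, 0.02, 0.1469]
orientation: [-3.141, 0.0, 1.466]
contact_force: [-0.5, -0.4, -1.0]
grip_width: 0.564
gripper_force: 31.6
```

play_rows([
  {"translation": [0, 0, 0.05], "rotation": [0, 0, 0], "gripper": 1},
  {"translation": [0, 0, 0.1], "rotation": [0, 0, 0], "gripper": 1},
  {"translation": [0, 0, 0.15], "rotation": [0, 0, 0], "gripper": 1},
  {"translation": [0, 0, 0.2], "rotation": [0, 0, 0], "gripper": 1},
  {"translation": [0, 0, 0.25], "rotation": [0, 0, 0], "gripper": 1},
  {"translation": [0, 0, 0.28], "rotation": [0, 0, 0], "gripper": 1},
  {"translation": [0, 0, 0.29], "rotation": [0, 0, 0], "gripper": 1},
  {"translation": [0, 0, 0.29], "rotation": [0, 0, 0], "gripper": 1},
])

```text
time: 8.45
tcp_pos: [0.5462, 0.0201, 0.1239]
orientation: [-3.142, -0.0, 1.466]
contact_force: [-0.4, 0.2, -1.4]
grip_width: 0.563
gripper_force: 31.6
```

play_rows([
  {"translation": [0, 0, 0.015], "rotation": [0, 0, 0], "gripper": 1},
  {"translation": [0, 0, 0.025], "rotation": [0, 0, 0], "gripper": 1},
  {"translation": [0, 0, 0.025], "rotation": [0, 0, 0], "gripper": 1},
])

```text
time: 8.82
tcp_pos: [0.5462, 0.0201, 0.1219]
orientation: [-3.142, -0.0, 1.466]
contact_force: [0.5, -0.4, -0.8]
grip_width: 0.562
gripper_force: 31.6
```

play_rows([
  {"translation": [0, 0, 0.006], "rotation": [0, 0, 0], "gripper": 1},
  {"translation": [0, 0, 0.012], "rotation": [0, 0, 0], "gripper": 1},
  {"translation": [0, 0, 0.012], "rotation": [0, 0, 0], "gripper": 1},
])

```text
time: 9.2
tcp_pos: [0.5462, 0.0201, 0.1209]
orientation: [-3.142, -0.0, 1.466]
contact_force: [0.3, -0.0, -1.0]
grip_width: 0.563
gripper_force: 31.6
```

play_rows([
  {"translation": [0, 0, 0.006], "rotation": [0, 0, 0], "gripper": 1},
  {"translation": [0, 0, 0.01], "rotation": [0, 0, 0], "gripper": 1},
  {"translation": [0, 0, 0.01], "rotation": [0, 0, 0], "gripper": 1},
])

```text
time: 9.57
tcp_pos: [0.5463, 0.0201, 0.1207]
orientation: [3.141, 0.0, 1.466]
contact_force: [-2.2, 0.2, 5.1]
grip_width: 0.564
gripper_force: 32.1
```

play_rows([
  {"translation": [0, 0, 0], "rotation": [0, 0, 0], "gripper": 0.4},
  {"translation": [0, 0, 0], "rotation": [0, 0, 0], "gripper": 0.3},
  {"translation": [0, 0, 0], "rotation": [0, 0, 0], "gripper": 0.1},
  {"translation": [0, 0, 0], "rotation": [0, 0, 0], "gripper": 0},
  {"translation": [0, 0, 0], "rotation": [0, 0, 0], "gripper": 0},
  {"translation": [0, 0, -0.3], "rotation": [0, 0, 0], "gripper": 0},
  {"translation": [0, 0, -0.7], "rotation": [0, 0, 0], "gripper": 0},
  {"translation": [0, 0, -1], "rotation": [0, 0, 0], "gripper": 0},
  {"translation": [0, 0, -1], "rotation": [0, 0, 0], "gripper": 0},
])

```text
time: 10.7
tcp_pos: [0.5472, 0.0202, 0.2019]
orientation: [3.138, -0.001, 1.466]
contact_force: [-0.2, 0.3, -0.7]
grip_width: 1.001
gripper_force: 0.0
```

play_rows([
  {"translation": [0.41, -0.238, 0], "rotation": [0, 0, 0], "gripper": 0},
  {"translation": [0.822, -0.476, 0], "rotation": [0, 0, 0], "gripper": 0},
  {"translation": [0.822, -0.476, 0], "rotation": [0, 0, 0], "gripper": 0},
])

```text
time: 11.08
tcp_pos: [0.5137, 0.0923, 0.1996]
orientation: [-3.14, -0.001, 1.471]
contact_force: [-0.3, 0.0, 0.6]
grip_width: 1.001
gripper_force: 0.0
```

play_rows([
  {"translation": [0.41, -0.238, 0], "rotation": [0, 0, 0], "gripper": 0},
  {"translation": [0.822, -0.476, 0], "rotation": [0, 0, 0], "gripper": 0},
  {"translation": [0.822, -0.476, 0], "rotation": [0, 0, 0], "gripper": 0},
])

```text
time: 11.45
tcp_pos: [0.4832, 0.1609, 0.1997]
orientation: [-3.141, -0.001, 1.47]
contact_force: [1.6, -0.2, -0.6]
grip_width: 1.002
gripper_force: 0.0
```

play_rows([
  {"translation": [0.41, -0.238, 0], "rotation": [0, 0, 0], "gripper": 0},
  {"translation": [0.822, -0.476, 0], "rotation": [0, 0, 0], "gripper": 0},
  {"translation": [0.822, -0.476, 0], "rotation": [0, 0, 0], "gripper": 0},
])

```text
time: 11.82
tcp_pos: [0.4526, 0.2296, 0.1998]
orientation: [-3.141, -0.001, 1.469]
contact_force: [-0.4, -0.3, 0.1]
grip_width: 1.001
gripper_force: 0.0
```

play_rows([
  {"translation": [0.41, -0.238, 0], "rotation": [0, 0, -0.11], "gripper": 0},
  {"translation": [0.822, -0.476, 0], "rotation": [0, 0, -0.22], "gripper": 0},
  {"translation": [0.822, -0.476, 0], "rotation": [0, 0, -0.33], "gripper": 0},
  {"translation": [0.822, -0.476, 0], "rotation": [0, 0, -0.44], "gripper": 0},
  {"translation": [0.822, -0.476, 0], "rotation": [0, 0, -0.55], "gripper": 0},
  {"translation": [0.822, -0.476, 0], "rotation": [0, 0, -0.631], "gripper": 0},
  {"translation": [0.822, -0.476, 0], "rotation": [0, 0, -0.631], "gripper": 0},
  {"translation": [0.822, -0.476, 0], "rotation": [0, 0, -0.631], "gripper": 0},
])

```text
time: 12.82
tcp_pos: [0.4229, 0.2965, 0.1999]
orientation: [-3.141, 0.0, 2.409]
contact_force: [0.0, 1.2, -0.3]
grip_width: 0.995
gripper_force: 0.0
```

Run:
```python
from h import *
S=[snap('top'),snap('scene')]
o=manip.get_obs();print(o['tcp_pos'],o['orientation'])
for s in S:
    Q=sq(s,.147,(.5455,.0185),.03);rc=cv2.minAreaRect((Q[:,:2]*1000).astype(np.float32));print(len(Q),np.percentile(Q[:,2],[50,90]).round(4),np.round(rc[0],1),np.round(rc[1],1))
    for dx,dy in((0,0),(.0015,0),(0,.0015)):
        A,n=notch(s,.5455+dx,.0185+dy,.155);print('notch',A[n[:,0].argmax()],A[n[:,1].argmin()],n[:,0].max().round(1))
im=np.hstack([cv2.resize(S[0]['color'][217:267,315:365,::-1],(400,400),interpolation=cv2.INTER_CUBIC),cv2.resize(S[1]['color'][180:240,270:330,::-1],(400,400),interpolation=cv2.INTER_CUBIC)])
cv2.imwrite('pics/p4.png',im)
```

```text
[0.42248743 0.29708327 0.20007409] [-3.14136899e+00  2.42721020e-04  2.41038809e+00]
153 [0.1548 0.1579] [546.8  18.1] [44.3 46.7]
notch 82.0 125.0 8.6
notch 85.0 122.0 8.5
notch 102.0 122.0 8.7
192 [0.1528 0.1552] [545.3  18.4] [49.3 46.3]
notch 83.0 88.0 16.4
notch 85.0 85.0 16.7
notch 89.0 91.0 15.0
```

View pics/p4.png

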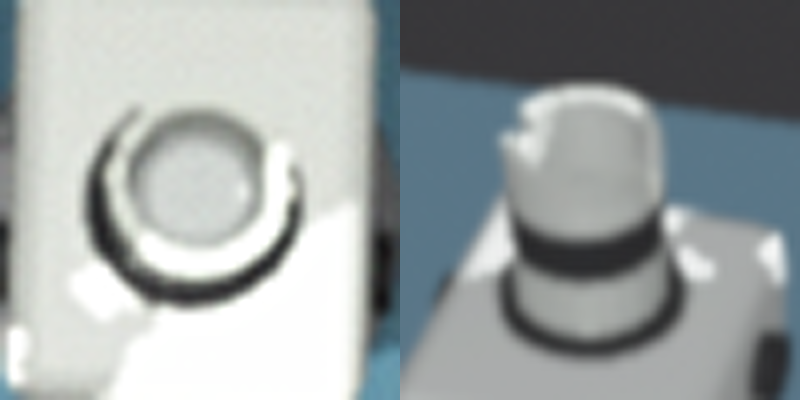

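The tube is home, with its rim at z≈0.155, and the notch axis is still about 84°. In the scene crop the left notch is at (525,140). Next I grasp the camera.

play_rows([
  {"translation": [0.01, -0.003, 0.4], "rotation": [0, 0, 0], "gripper": 0},
  {"translation": [0.01, -0.003, 0.8], "rotation": [0, 0, 0], "gripper": 0},
  {"translation": [0.01, -0.003, 1], "rotation": [0, 0, 0], "gripper": 0},
  {"translation": [0.01, -0.003, 1], "rotation": [0, 0, 0], "gripper": 0},
])

```text
time: 13.42
tcp_pos: [0.421, 0.2977, 0.1196]
orientation: [-3.14, -0.0, 2.413]
contact_force: [0.5, 0.2, 0.6]
grip_width: 1.001
gripper_force: 0.0
```

play_rows([
  {"translation": [0, 0, 0.3], "rotation": [0, 0, 0], "gripper": 0},
  {"translation": [0, 0, 0.6], "rotation": [0, 0, 0], "gripper": 0},
  {"translation": [0, 0, 0.9], "rotation": [0, 0, 0], "gripper": 0},
  {"translation": [0, 0, 1], "rotation": [0, 0, 0], "gripper": 0},
  {"translation": [0, 0, 1], "rotation": [0, 0, 0], "gripper": 0},
  {"translation": [0, 0, 1], "rotation": [0, 0, 0], "gripper": 0.3},
  {"translation": [0, 0, 1], "rotation": [0, 0, 0], "gripper": 0.4},
  {"translation": [0, 0, 1], "rotation": [0, 0, 0], "gripper": 0.45},
  {"translation": [0, 0, 1], "rotation": [0, 0, 0], "gripper": 0.5},
  {"translation": [0, 0, 1], "rotation": [0, 0, 0], "gripper": 0.7},
  {"translation": [0, 0, 1], "rotation": [0, 0, 0], "gripper": 1},
  {"translation": [0, 0, 1], "rotation": [0, 0, 0], "gripper": 1},
], grip_force=30)

```text
time: 14.92
tcp_pos: [0.4215, 0.2979, 0.0406]
orientation: [3.141, 0.0, 2.413]
contact_force: [-0.4, -0.7, 5.7]
grip_width: 0.511
gripper_force: 29.8
```

play_rows([
  {"translation": [0, 0, -0.3], "rotation": [0, 0, 0], "gripper": 1},
  {"translation": [0, 0, -0.7], "rotation": [0, 0, 0], "gripper": 1},
  {"translation": [0, 0, -1], "rotation": [0, 0, 0], "gripper": 1},
  {"translation": [0, 0, -1], "rotation": [0, 0, 0], "gripper": 1},
])

```text
time: 15.42
tcp_pos: [0.4221, 0.2984, 0.1214]
orientation: [3.139, 0.001, 2.412]
contact_force: [0.3, 0.2, -3.3]
grip_width: 0.511
gripper_force: 32.0
```

play_rows([
  {"translation": [-0.3, -0.13, -0.31], "rotation": [0, 0, 0], "gripper": 1},
  {"translation": [-0.869, -0.388, -0.63], "rotation": [0, 0, 0], "gripper": 1},
  {"translation": [-0.869, -0.388, -0.63], "rotation": [0, 0, 0], "gripper": 1},
])

```text
time: 15.8
tcp_pos: [0.4547, 0.2241, 0.1704]
orientation: [-3.141, 0.002, 2.406]
contact_force: [0.2, 1.7, -1.5]
grip_width: 0.512
gripper_force: 31.9
```

play_rows([
  {"translation": [-0.435, -0.194, -0.31], "rotation": [0, 0, 0], "gripper": 1},
  {"translation": [-0.869, -0.388, -0.63], "rotation": [0, 0, 0], "gripper": 1},
  {"translation": [-0.869, -0.388, -0.63], "rotation": [0, 0, 0], "gripper": 1},
])

```text
time: 16.18
tcp_pos: [0.4853, 0.1566, 0.2209]
orientation: [3.141, 0.002, 2.408]
contact_force: [-1.6, 0.3, -1.1]
grip_width: 0.51
gripper_force: 32.0
```

play_rows([
  {"translation": [-0.435, -0.194, 0], "rotation": [0, 0, 0], "gripper": 1},
  {"translation": [-0.869, -0.388, 0], "rotation": [0, 0, 0], "gripper": 1},
  {"translation": [-0.869, -0.388, 0], "rotation": [0, 0, 0], "gripper": 1},
])

```text
time: 16.55
tcp_pos: [0.5152, 0.0873, 0.219]
orientation: [-3.139, -0.001, 2.409]
contact_force: [-0.1, 0.0, -2.0]
grip_width: 0.512
gripper_force: 31.9
```

play_rows([
  {"translation": [-0.435, -0.194, 0], "rotation": [0, 0, 0.11], "gripper": 1},
  {"translation": [-0.869, -0.388, 0], "rotation": [0, 0, 0.22], "gripper": 1},
  {"translation": [-0.869, -0.388, 0], "rotation": [0, 0, 0.33], "gripper": 1},
  {"translation": [-0.869, -0.388, 0], "rotation": [0, 0, 0.44], "gripper": 1},
  {"translation": [-0.869, -0.388, 0], "rotation": [0, 0, 0.55], "gripper": 1},
  {"translation": [-0.869, -0.388, 0], "rotation": [0, 0, 0.631], "gripper": 1},
  {"translation": [-0.869, -0.388, 0], "rotation": [0, 0, 0.631], "gripper": 1},
  {"translation": [-0.869, -0.388, 0], "rotation": [0, 0, 0.631], "gripper": 1},
])

```text
time: 17.55
tcp_pos: [0.5458, 0.0211, 0.2204]
orientation: [-3.141, -0.0, 1.47]
contact_force: [-1.1, 0.1, -2.5]
grip_width: 0.51
gripper_force: 31.9
```

Run:
```python
from h import *
s=snap('scene')
cv2.imwrite('pics/p5.png',cv2.resize(s['color'][120:240,240:360,::-1],(600,600),interpolation=cv2.INTER_CUBIC))
o=manip.get_obs();t=o['tcp_pos'];print(t,o['orientation'],o['contact_force'],o['grip_width'])
z=t[2]-.0406
print('axis cols',proj(s,np.array([[t[0],t[1],z+.008],[.5462,.0201,.155],[.5462,.0201,.135],[.5462,.0251,.135]])))
```

```text
[0.54588126 0.02087027 0.22051287] [-3.14085961e+00 -1.19480251e-04  1.46956083e+00] [ 0.33616722  0.23604485 -1.89700813] 0.5155533051701827
axis cols (array([296.75029576, 297.18964659, 297.69318875, 300.05719141]), array([186.45263108, 199.81902356, 207.60572073, 207.93361675]), array([0.90187773, 0.92399884, 0.93749438, 0.93658406]))
```

View pics/p5.png

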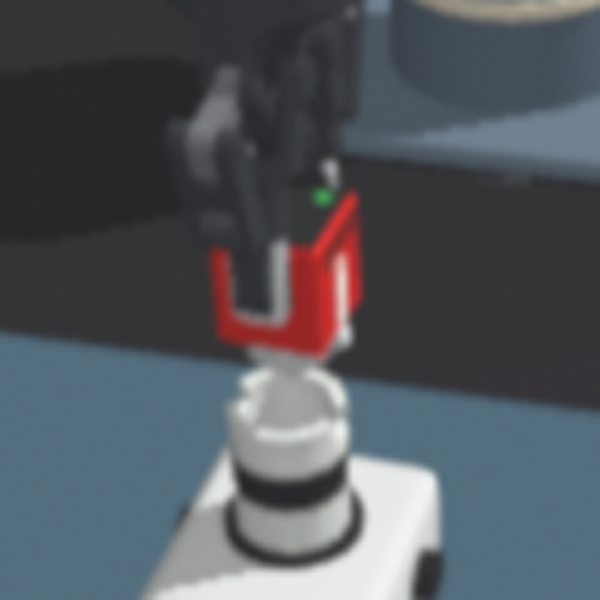

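The camera hangs over the tube with its lug line at (343,275), facing the notch side. The tube spans x 232–349 in the crop, so it is centred as predicted. Lowering now.

play_rows([
  {"translation": [-0.005, 0, 0.1], "rotation": [0, 0, 0], "gripper": 1},
  {"translation": [-0.005, 0, 0.2], "rotation": [0, 0, 0], "gripper": 1},
  {"translation": [-0.005, 0, 0.25], "rotation": [0, 0, 0], "gripper": 1},
  {"translation": [-0.005, 0, 0.28], "rotation": [0, 0, 0], "gripper": 1},
  {"translation": [-0.005, 0, 0.31], "rotation": [0, 0, 0], "gripper": 1},
  {"translation": [-0.005, 0, 0.33], "rotation": [0, 0, 0], "gripper": 1},
  {"translation": [-0.005, 0, 0.33], "rotation": [0, 0, 0], "gripper": 1},
])

```text
time: 18.48
tcp_pos: [0.5461, 0.0197, 0.1946]
orientation: [3.142, -0.0, 1.466]
contact_force: [-1.2, 1.2, -0.7]
grip_width: 0.511
gripper_force: 32.0
```

play_rows([
  {"translation": [0, 0, 0.02], "rotation": [0, 0, 0], "gripper": 1},
  {"translation": [0, 0, 0.04], "rotation": [0, 0, 0], "gripper": 1},
  {"translation": [0, 0, 0.06], "rotation": [0, 0, 0], "gripper": 1},
  {"translation": [0, 0, 0.06], "rotation": [0, 0, 0], "gripper": 1},
])

```text
time: 18.98
tcp_pos: [0.5461, 0.0196, 0.1896]
orientation: [-3.141, 0.0, 1.466]
contact_force: [-1.0, -1.0, -2.7]
grip_width: 0.513
gripper_force: 32.0
```

play_rows([
  {"translation": [0, 0, 0.012], "rotation": [0, 0, 0], "gripper": 1},
  {"translation": [0, 0, 0.025], "rotation": [0, 0, 0], "gripper": 1},
  {"translation": [0, 0, 0.037], "rotation": [0, 0, 0], "gripper": 1},
  {"translation": [0, 0, 0.045], "rotation": [0, 0, 0], "gripper": 1},
  {"translation": [0, 0, 0.045], "rotation": [0, 0, 0], "gripper": 1},
])

```text
time: 19.6
tcp_pos: [0.5461, 0.0197, 0.1861]
orientation: [-3.141, 0.0, 1.466]
contact_force: [0.0, -0.3, -2.8]
grip_width: 0.51
gripper_force: 32.0
```

play_rows([
  {"translation": [0, 0, 0.008], "rotation": [0, 0, 0], "gripper": 1},
  {"translation": [0, 0, 0.016], "rotation": [0, 0, 0], "gripper": 1},
  {"translation": [0, 0, 0.016], "rotation": [0, 0, 0], "gripper": 1},
])

```text
time: 19.98
tcp_pos: [0.5461, 0.0197, 0.1849]
orientation: [-3.142, -0.0, 1.466]
contact_force: [0.9, -0.7, -1.8]
grip_width: 0.509
gripper_force: 32.0
```

play_rows([
  {"translation": [0, 0, 0.008], "rotation": [0, 0, 0], "gripper": 1},
  {"translation": [0, 0, 0.016], "rotation": [0, 0, 0], "gripper": 1},
  {"translation": [0, 0, 0.016], "rotation": [0, 0, 0], "gripper": 1},
])

```text
time: 20.35
tcp_pos: [0.5461, 0.0197, 0.1836]
orientation: [-3.142, -0.0, 1.466]
contact_force: [0.1, -0.1, -1.4]
grip_width: 0.509
gripper_force: 32.0
```

play_rows([
  {"translation": [0, 0, 0.012], "rotation": [0, 0, 0], "gripper": 1},
  {"translation": [0, 0, 0.024], "rotation": [0, 0, 0], "gripper": 1},
  {"translation": [0, 0, 0.036], "rotation": [0, 0, 0], "gripper": 1},
  {"translation": [0, 0, 0.036], "rotation": [0, 0, 0], "gripper": 1},
])

```text
time: 20.85
tcp_pos: [0.546, 0.0197, 0.1806]
orientation: [-3.141, 0.0, 1.466]
contact_force: [0.5, 0.5, -2.2]
grip_width: 0.511
gripper_force: 32.0
```

play_rows([
  {"translation": [0, 0, 0.006], "rotation": [0, 0, 0], "gripper": 1},
  {"translation": [0, 0, 0.01], "rotation": [0, 0, 0], "gripper": 1},
  {"translation": [0, 0, 0.01], "rotation": [0, 0, 0], "gripper": 1},
])

```text
time: 21.22
tcp_pos: [0.5463, 0.0195, 0.1801]
orientation: [3.141, 0.0, 1.466]
contact_force: [0.3, -1.7, 0.8]
grip_width: 0.511
gripper_force: 32.2
```

play_rows([
  {"translation": [0, 0, 0.005], "rotation": [0, 0, 0], "gripper": 1},
  {"translation": [0, 0, 0.005], "rotation": [0, 0, 0], "gripper": 1},
  {"translation": [0, 0, 0.005], "rotation": [0, 0, 0], "gripper": 0.45},
  {"translation": [0, 0, 0.005], "rotation": [0, 0, 0], "gripper": 0.35},
  {"translation": [0, 0, 0.005], "rotation": [0, 0, 0], "gripper": 0.1},
  {"translation": [0, 0, 0.005], "rotation": [0, 0, 0], "gripper": 0},
  {"translation": [0, 0, 0.005], "rotation": [0, 0, 0], "gripper": 0},
  {"translation": [0, 0, -0.3], "rotation": [0, 0, 0], "gripper": 0},
  {"translation": [0, 0, -0.7], "rotation": [0, 0, 0], "gripper": 0},
  {"translation": [0, 0, -1], "rotation": [0, 0, 0], "gripper": 0},
  {"translation": [0, 0, -1], "rotation": [0, 0, 0], "gripper": 0},
])

```text
time: 22.6
tcp_pos: [0.547, 0.0199, 0.2616]
orientation: [3.138, -0.001, 1.466]
contact_force: [0.6, -0.1, -1.1]
grip_width: 0.996
gripper_force: 0.0
```

play_rows([
  {"translation": [-0.3, 0, 0], "rotation": [0, 0, 0], "gripper": 0},
  {"translation": [-0.7, 0, 0], "rotation": [0, 0, 0], "gripper": 0},
  {"translation": [-1, 0, 0], "rotation": [0, 0, 0], "gripper": 0},
])

```text
time: 22.98
tcp_pos: [0.5371, -0.0612, 0.2589]
orientation: [-3.14, 0.0, 1.466]
contact_force: [0.4, 0.8, 0.2]
grip_width: 1.0
gripper_force: 0.0
```

play_rows([
  {"translation": [-0.5, 0, 0], "rotation": [0, 0, 0], "gripper": 0},
  {"translation": [-1, 0, 0], "rotation": [0, 0, 0], "gripper": 0},
  {"translation": [-1, 0, 0], "rotation": [0, 0, 0], "gripper": 0},
])

```text
time: 23.35
tcp_pos: [0.5282, -0.1432, 0.2586]
orientation: [-3.139, 0.001, 1.461]
contact_force: [0.2, 0.7, -0.3]
grip_width: 1.001
gripper_force: 0.0
```

Run:
```python
from h import *
S=[snap('top'),snap('scene')]
for s in S:
    Q=sq(s,.19,(.546,.0195),.035);rc=cv2.minAreaRect((Q[:,:2]*1000).astype(np.float32));print(len(Q),np.percentile(Q[:,2],[10,50,90]).round(4),np.round(rc[0],1),np.round(rc[1],1),rc[2])
im=np.hstack([cv2.resize(S[0]['color'][207:267,305:365,::-1],(400,400),interpolation=cv2.INTER_CUBIC),cv2.resize(S[1]['color'][160:240,260:340,::-1],(400,400),interpolation=cv2.INTER_CUBIC)])
cv2.imwrite('pics/p6.png',im)
```

```text
493 [0.2023 0.2059 0.2086] [547.   19.5] [44.9 44.1] 84.03726196289062
449 [0.1941 0.2043 0.2059] [546.6  21.1] [43.8 45.8] 83.98052215576172
```

View pics/p6.png

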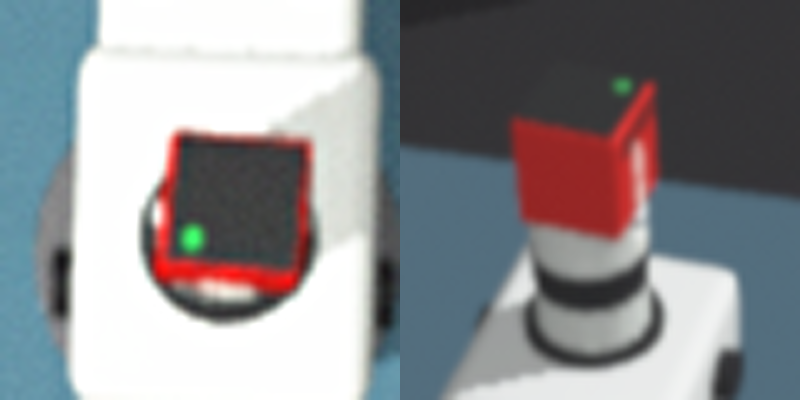

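The camera top reads 0.205 m (home is 0.095+0.044+0.066=0.205) with its yaw at 84°, matching the notches. In the picture the body sits flush on the tube rim at (580,230), with no gap, and the gripper is clear.

```bash
python3 -c "
from cell import manip
print(manip.hand_in())"
```

```text
the job is handed in; nothing more can be done
None
```

The tube is fully down on the port and the camera is seated in its notches, both released. The final images put the camera top at 0.205 m, the home height. I handed the job in at about 23 s, and the hand-in returned no verdict.

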